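Clip the chuck key back onto its snap hook

TASK

Hang the drill's chuck key, the one with the steel eye, back on the snap hook of the key post: pick it up and push its eye against the sprung gate until the eye passes inside and the gate snaps shut behind it, then let go so that it hangs there freely, and wait until it has all but stopped swinging. Press with the eye, not with the gripper, and gently: the gate itself needs only about 5 N, so never lean on the hook harder than about 10 N. Leave the other things where they are.

Things in the scene. Friction and masses are not known exactly. Their poses are not given: they have to be found in the camera images.
- key: Chuck key with an eye, about 0.12 kg, lying flat. Black grip 80 long (x) x 16 wide (y) x 18 high (z): hold it here. 60 mm cross pin along y at x = -30, toothed tip to x = -74. At the other end a flat D-shaped eye of 5 mm steel wire, 9 mm above the underside, its opening 24 x 24 mm from x = +54.5 to +78.5. Origin: centre of the grip's underside; x towards the eye, z up as it lies.
- eye_bar (a point): Centre of the straight far bar of the key's eye, at (81, 0, 9) mm of key; the bar is 5 mm thick, 29 mm long along the key's y. This bar must pass the gate into the hook, so that the hook's nose stands through the eye. Put on with the key level, pointing to the stand's +x, lowered over the nose.
- stand: Fixed key post: base plate 150 x 130 x 12, column 22 mm thick, head block up to z = 260. From the head a snap hook reaches out to -x, at y = 0: an upward-open U of 8 mm round steel; free upright (nose) from x = -120 to -112, rear upright at x = -70; the mouth between them is closed by the gate. Origin: on the table, on the column's axis. The hook is adjustable: see mouth.
- mouth (a point): Nominal point at (-112, 0, 230) mm of the stand: the nose's inner face at the height of the shut gate's axis. The nose ends 8 mm above it, the hook's inner floor lies 25 mm below. But the clamp holds the hook, as one piece, up to 12 mm higher or lower and up to 6 mm farther out or in (stand's x) than this, differently each time and not measured: feel for gate and nose, or look.
- gate (a joint): Gate: 5 mm bar hinged at the rear upright, 40 mm long to the nose. 0 = shut (level); to 0.60 rad as its free end is pushed down; sprung shut: 2 N at its end when shut, 5 N far open. A bar 2 to 4 mm off the nose slips past its end 17 to 21 mm down; farther back, press the gate to 0.5 first, then draw the bar to the nose; drawn too early, it wedges. Then the gate springs back to 0.
- plain_key: Another chuck key of the same grip, cross pin and tip, but without an eye; stays where it is. Origin: centre of the underside of the grip.
- tape: Cardboard tape core, ring of 90 mm diameter, 25 mm high; stays where it is. Origin: centre of its underside.
- weight_a: Grey pattern weight, 75 x 150 x 38 mm, 1.6 kg; stays where it is.
- weight_b: Grey pattern weight, 75 x 150 x 38 mm, 1.6 kg; stays where it is.
- screwdriver: Screwdriver lying on the table; stays where it is.
- marker: Black marker, 16 mm thick, 146 mm long, lying; stays where it is.
- bottle: Closed plastic bottle, 64 mm diameter, 200 mm high, standing; stays where it is.
Things that resemble listed ones, but are neither listed nor needed, are in the scene too. Leave any green or turquoise look-alike of the key alone.

How it is judged:
By the outcome, as a careful person would: the job done as asked, in the order asked, and still so for the second after the job is handed in, with the robot touching nothing.
It also fails if it takes over 72 s, if anything falls off the work surface, if the arm or the gripper's body presses on something with over 40 N, if the wrist force passes 120 N, or if a joint passes its speed limit or range.

ROBOT

A 7-joint arm with a two-finger parallel gripper is mounted at the origin on the work surface. World frame = base frame: x ahead of the robot, y to its left, z up, the work surface at z = 0. Lengths are in m, angles in rad, forces in N, time in s.
With the tool pointing down it reaches from about 0.425 to 0.875 m from the base axis. Payload 4.7 kg.
Tool frame: the origin (TCP) lies between the finger pads; the fingertips stand 25 mm ahead of it and the grasp point (between the pads) lies 6 mm ahead of it; z points along the fingers, y is the line along which they close (so a half turn about z gives the same grasp; the last joint's range is limited). The gripper opens to 87 mm and grips with 3 to 60 N. Pads are 19 mm wide; open, the fingers measure 117 mm over their backs; the gripper's body (75 mm by 190 mm) begins 51 mm behind the grasp point.
Start: joints at [-1.11, 0.321, -0.07, 1.45, 0.023, 1.371, -0.057], TCP at [0.281, 0.586, 0.248] pointing down, gripper open.
Joint ranges: [-2.86, 2.86], [-0.3, 2.09], [-1.38, 1.24], [0.06, 2.45], [-1.56, 4.7], [0.09, 2.05], [-2.69, 2.69]. Speed limits (rad/s): [2.57, 2.57, 3.14, 3.14, 3.14, 3.14, 3.14].

INTERFACE

Orientations are given as a unit quaternion [w, x, y, z].
In Python, from plant import arm gives the robot as it stands.
- The arm moves only by the shell command python3 -m creep 'ROWS'. ROWS is JSON, a list of rows, each a list of 3 entries, a list of its own where there are three numbers: the finger opening in mm, from 0 to 87, then the shift along the tool's x, y, z in mm, then the turn, a rotation vector about the tool's x, y, z in rad. A call has 1 to 20 rows; each row is the pose to reach, as a shift and turn from the pose commanded when the call began, along the tool's axes at that moment; what a row does not reach only later rows make up. A row lasts 1/10 s, in which the tool goes at most 50 mm and 8.59 degrees, less where a joint would pass 70% of its speed; a pose out of reach is approached as far as the arm can. A call with a gripper value outside its range is refused whole. The fingers move at their own pace and stop on an object; the grip force is fixed at half the most. Time passes only in rows, so rows that repeat a pose let the fingers close. It gives the time, the measured TCP pose, the force, the opening and the grip force at its end, in the units of the state.
- arm.sense(): the state, without advancing time (a new reading comes with each control period).
- arm.grab_frame(name): name is "scene" or "top" or "wrist"; returns a dict with "frame" (400x640x3 uint8, red, green, blue), "range_z" (400x640 float32, m along the optical axis (not along the pixel's ray), 0 where there is no reading), "mtx" (3x3 intrinsics, pixels), "R" (3x3) and "t" (3): a world point X has camera coordinates R X + t; the wrist camera has in their place "tool_from_camera" (4x4, takes a point from camera to tool coordinates, whose origin is the TCP and whose axes are the flange's). Camera axes: x right, y down, z forward; pixel columns grow to the right and rows downward; lengths in m; the calibration is good to about 2 mm. A picture is of the moment at which its call begins: read the wrist's pose just before it.
- arm.sign_off(): hands the job in; it is judged then, once.
Trained networks look in a picture, given as the dict that the camera call returned (one of the last four; its "shot" number tells which), for a name from the list of things; names that differ only in an ending like _2 or _b are one class to them, and where a whole thing is asked for, a point or a joint stands for the part that bears it (a point fixed in the world has none). Each returns a list of dicts, best first, with "conf" (0 to 1); they miss things now and then, are a little off and sometimes report something else, mostly with a low value. They report only what shows in the picture. A call takes as long as a camera call. They do not tell look-alikes from the thing itself.
- arm.spot_in(name, picture): "box" ([left, top, width, height] as shares, 0 to 1, of the picture: columns of its width, rows of its height, round what is visible of it).
The state is a dict: "t": time; "joint_pos": joint angles; "joint_vel": joint speeds; "tau": joint torques, N m; "eef_pos": TCP position; "orientation": TCP orientation; "wrist_force": force on the tool from outside, world axes, zero at the start; "moment": the same for the moment, N m; "gripper_width": finger opening in m; "finger_force": force on a finger pad.
Only numpy, scipy, OpenCV 4.12 (cv2) and the standard library are available. Lean on these libraries where they do the work, as an engineer would, in place of code of your own. Each camera call takes 0.05 s, during which the arm holds its last target. There are 200 camera calls.

## Working session

There is one attempt and no reset: what is moved stays moved. The work goes in short steps, Python scripts to look and compute and a shell command to move; the robot and the scene stay as the last step left them, time stands still between calls to the robot, and variables do not carry over. Pictures are saved under pics/ and viewed, at most 10 in all, crops included, and the job is handed in when it is done.

```bash
mkdir -p pics; ls; cat > h.py <<'E'
import numpy as np, cv2
from plant import arm
from scipy.spatial.transform import Rotation as Ro
def pose():
    s=arm.sense(); q=s["orientation"]
    return np.array(s["eef_pos"]), Ro.from_quat([q[1],q[2],q[3],q[0]]).as_matrix(), s
def grab(n):
    p,R,s=pose(); f=arm.grab_frame(n)
    if n=="wrist":
        T=np.eye(4);T[:3,:3]=R;T[:3,3]=p;f["W"]=T@np.array(f["tool_from_camera"])
    else:
        M=np.eye(4);M[:3,:3]=f["R"];M[:3,3]=f["t"];f["W"]=np.linalg.inv(M)
    return f
def cloud(f):
    z=f["range_z"];K=np.array(f["mtx"]);v,u=np.mgrid[:400,:640]
    P=np.stack([(u-K[0,2])/K[0,0]*z,(v-K[1,2])/K[1,1]*z,z],-1)
    P=P@f["W"][:3,:3].T+f["W"][:3,3]; P[z==0]=np.nan
    return P
def save(f,name,crop=None,scale=1):
    im=f["frame"][:,:,::-1]
    if crop: im=im[crop[1]:crop[3],crop[0]:crop[2]]
    cv2.imwrite("pics/"+name,cv2.resize(im,None,fx=scale,fy=scale,interpolation=cv2.INTER_CUBIC))
E
python3 - <<'E'
from h import *
np.set_printoptions(precision=3,suppress=True)
ims=[]
for n in ["scene","top"]:
    f=grab(n);P=cloud(f);ims.append(f["frame"][:,:,::-1])
    np.savez(f"{n}.npz",P=P,im=f["frame"])
    for k in ["key","stand","plain_key","tape","bottle"]:
        for d in arm.spot_in(k,f)[:4]:
            b=np.array(d["box"])*[640,400,640,400];c=(b[:2]+b[2:]/2)
            print(n,k,round(d["conf"],2),b.astype(int),P[int(c[1]),int(c[0])])
cv2.imwrite("pics/a.png",ims[0]);cv2.imwrite("pics/b.png",ims[1])
p,R,s=pose();print(p,R,s["t"])
E
```

```text
pics
scene key 0.83 [316 200  21  39] [0.559 0.03  0.02 ]
scene key 0.74 [265 178  38  27] [0.381 0.02  0.016]
scene key 0.67 [310 148  24   7] [0.351 0.24  0.016]
scene stand 0.67 [291 209  67 115] [ 0.656 -0.094  0.013]
scene plain_key 0.52 [342 182  26  15] [0.545 0.187 0.012]
scene tape 0.59 [370 151  24  25] [0.537 0.358 0.001]
scene bottle 0.59 [366  91  17  50] [0.44  0.413 0.125]
scene bottle 0.25 [147 276  47  59] [ 0.444 -0.452  0.04 ]
top key 0.78 [307 171  30  51] [0.556 0.029 0.009]
top key 0.65 [224 250  35  35] [0.362 0.255 0.021]
top key 0.59 [296 250  55  21] [0.378 0.029 0.022]
top stand 0.7 [356 116  55  68] [ 0.672 -0.138  0.095]
top plain_key 0.61 [254 182  16  43] [0.542 0.194 0.021]
top tape 0.83 [194 186  32  34] [ 0.545  0.35  -0.001]
top bottle 0.71 [466 216  55  49] [ 0.426 -0.437  0.039]
top bottle 0.35 [305 178  23  43] [0.551 0.043 0.017]
[0.281 0.586 0.248] [[-0.902  0.432  0.   ]
 [ 0.432  0.902  0.   ]
 [-0.     0.    -1.   ]] 0.6
```

View pics/a.png

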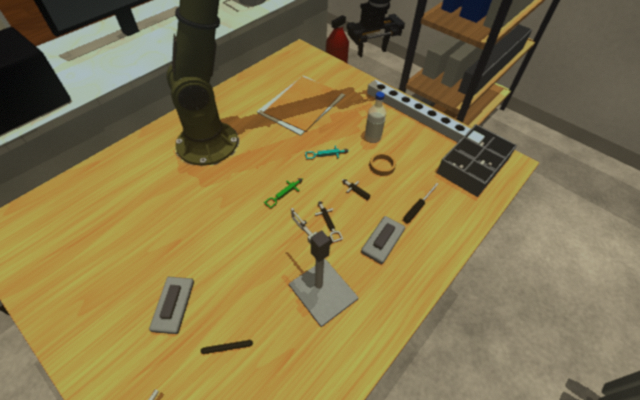

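View pics/b.png

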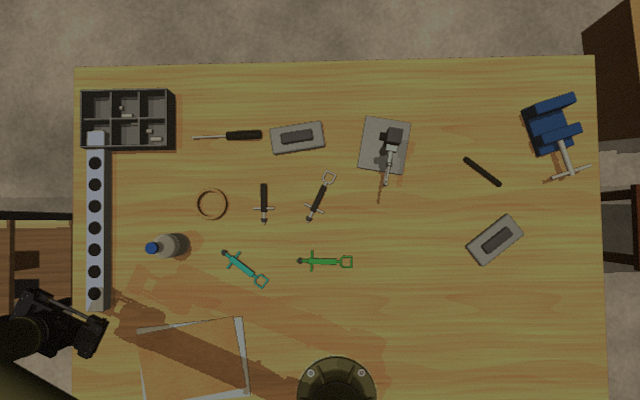

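The key candidates in the top picture are:
- Black with steel eye at (320,197).
- Turquoise at (245,268) and green at (325,261), both look-alikes.
- Black without an eye at (264,200), which is plain_key.

The one at (320,197) fits the description because it has a black grip and a steel eye at (328,181). The stand is at (384,146), with its hook reaching towards the robot. I'll confirm this in a crop.

```bash
python3 - <<'E'
from h import *
np.set_printoptions(precision=4,suppress=True)
d=np.load("top.npz");P=d["P"];im=d["im"]
cv2.imwrite("pics/c.png",cv2.resize(im[105:230,290:420,::-1],None,fx=4.5,fy=4.5,interpolation=cv2.INTER_CUBIC))
def fit(P,im):
  dark=(im.max(2)<75)&(P[...,2]>0.006)&(P[...,2]<0.035)&(abs(P[...,0]-.55)<.1)&(abs(P[...,1]-.03)<.06)
  q=P[dark][:,:2].astype(np.float32);r=cv2.minAreaRect(q);print("grip",len(q),q.mean(0),r)
for n in["top","scene"]:
  d=np.load(n+".npz");P=d["P"];fit(P,d["im"])
  reg=(abs(P[...,0]-.65)<.2)&(abs(P[...,1]+.13)<.12)
  h=reg&(P[...,2]>.235)
  print("head",h.sum(),cv2.minAreaRect(P[h][:,:2].astype(np.float32)),P[h][:,2].max())
  k=reg&(P[...,2]>.15)&(P[...,2]<.25)
  q=P[k];print("hookish",len(q),q.min(0),q.max(0))
  b=reg&(P[...,2]>.008)&(P[...,2]<.018)
  print("base",cv2.minAreaRect(P[b][:,:2].astype(np.float32)))
E
```

```text
grip 175 [0.5463 0.0431] ((0.539655327796936, 0.04636143893003464), (0.016019277274608612, 0.10818774253129959), 63.155269622802734)
head 392 ((0.6337191462516785, -0.13248147070407867), (0.03858985751867294, 0.13289518654346466), 78.90491485595703) 0.2653716149365646
hookish 332 [ 0.5686 -0.1556  0.1899] [ 0.6976 -0.1127  0.2499]
base ((0.6791814565658569, -0.14138656854629517), (0.2671334147453308, 0.21039412915706635), 14.88584041595459)
grip 104 [0.5545 0.0352] ((0.5538780689239502, 0.03602634742856026), (0.013831567019224167, 0.07876306772232056), 62.46739196777344)
head 373 ((0.6326272487640381, -0.13500037789344788), (0.03428272530436516, 0.12995466589927673), 78.65474700927734) 0.26324339176359723
hookish 508 [ 0.5686 -0.1636  0.1503] [ 0.6986 -0.1139  0.2498]
base ((0.6880526542663574, -0.1179676502943039), (0.18542203307151794, 0.18264161050319672), 79.51057434082031)
```

View pics/c.png

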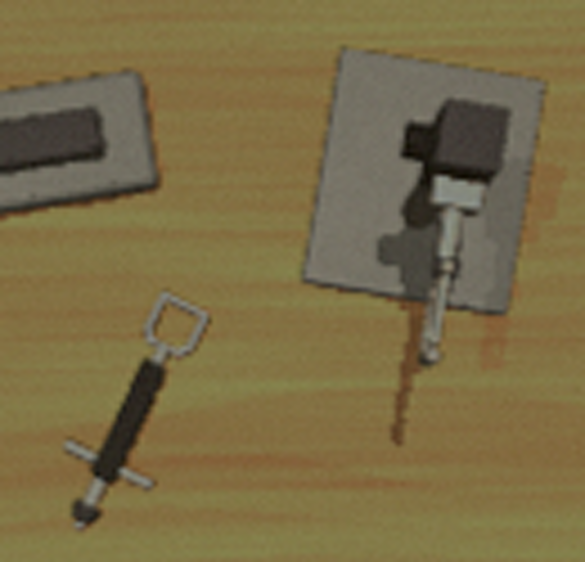

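The crop shows the black key, with its steel eye at (178,325) and tip at (85,512). The hook's nose is at (430,355) and its head at (470,130). I'll move above the key now.

```bash
python3 -m creep '[[87,[-512,-379,0],[0,0,0]],[87,[-512,-379,0],[0,0,0]],[87,[-512,-379,0],[0,0,0]],[87,[-512,-379,0],[0,0,0]],[87,[-512,-379,0],[0,0,0]],[87,[-512,-379,0],[0,0,0]],[87,[-512,-379,0],[0,0,0]],[87,[-512,-379,0],[0,0,0]],[87,[-512,-379,0],[0,0,0]],[87,[-512,-379,0],[0,0,0]],[87,[-512,-379,0],[0,0,0]],[87,[-512,-379,0],[0,0,0]],[87,[-512,-379,30],[0,0,0]],[87,[-512,-379,60],[0,0,0]],[87,[-512,-379,70],[0,0,0]],[87,[-512,-379,70],[0,0,0]],[87,[-512,-379,70],[0,0,0]]]'
python3 - <<'E'
from h import *
np.set_printoptions(precision=4,suppress=True)
p,R,s=pose();print(p,R,s["t"])
f=grab("wrist");P=cloud(f);save(f,"d.png")
print(f["tool_from_camera"],f["mtx"])
im=f["frame"].astype(int)
m=(im.max(2)<75)&(P[...,2]>.006)&(P[...,2]<.035)&(abs(P[...,0]-.555)<.09)&(abs(P[...,1]-.035)<.06)
q=P[m][:,:2].astype(np.float32);print(len(q),cv2.minAreaRect(q),P[m][:,2].max())
# table level
print(np.nanmedian(P[...,2]))
np.savez("w1.npz",P=P,im=f["frame"],W=f["W"],K=f["mtx"])
E
```

```text
t: 2.3
eef_pos: [0.5793, 0.0247, 0.1787]
orientation: [0.001, 0.22, 0.975, 0.001]
wrist_force: [-0.4, -0.3, 0.5]
gripper_width: 0.0869
finger_force: 0.0
[0.5793 0.0247 0.1787] [[-0.9028  0.43    0.0013]
 [ 0.43    0.9028  0.0008]
 [-0.0009  0.0013 -1.    ]] 2.3
[[ 0.001  -0.97   -0.2431  0.0648]
 [ 1.      0.0011 -0.0002 -0.0001]
 [ 0.0004 -0.2431  0.97   -0.137 ]
 [ 0.      0.      0.      1.    ]] [[329.1088   0.     317.1974]
 [  0.     329.1088 202.2706]
 [  0.       0.       1.    ]]
1415 ((0.5400159358978271, 0.04707232117652893), (0.014864018186926842, 0.1062408909201622), 63.48126220703125) 0.020476299560955535
0.0007649358704245046
```

View pics/d.png

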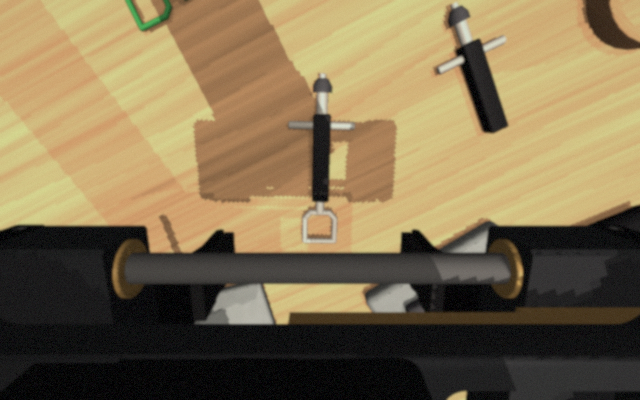

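```bash
python3 - <<'E'
from h import *
np.set_printoptions(precision=4,suppress=True)
d=np.load("w1.npz");P=d["P"]
p,R,s=pose()
L=(P-p)@R*1000
m=(P[...,2]>.005)&(P[...,2]<.035)&(abs(L[...,1])<30)&(d["im"].max(2)<75)&(L[...,0]>-45)&(L[...,0]<45)
q=L[m];x=q[:,0]
for a in range(-45,45,10):
    s=q[(x>a)&(x<a+10)]
    if len(s)>8: print(a,len(s),s.min(0)[:2],s.max(0)[:2],s[:,1].mean())
print(x.min(),x.max(),np.polyfit(x,q[:,1],1))
m=(P[...,2]>.005)&(P[...,2]<.035)&(abs(L[...,1])<35)&(abs(L[...,0])<120)
q=L[m];x=q[:,0]
for a in range(-100,100,6):
    s=q[(x>a)&(x<a+6)]
    if len(s)>3: print(a,len(s),s[:,1].min(),s[:,1].max(),np.median(P[m][(x>a)&(x<a+6)][:,2]))
E
```

```text
-15 41 [-7.2999 -4.2479] [-5.      8.8139] 2.074303340944047
-5 157 [-4.9028 -5.1842] [4.6263 8.7896] 2.0750547425254204
5 169 [ 5.0109 -5.1678] [14.7789  8.6896] 2.0523242442699874
15 165 [15.2806 -4.206 ] [24.8341  8.6049] 2.192680025443727
25 175 [25.3469 -4.1884] [34.7509  9.4395] 2.574891029308424
35 184 [35.3864 -4.1652] [44.4471 10.2391] 2.908852252739006
-7.299929890930405 44.447120608621375 [0.0206 1.9622]
-58 8 9.410609750553983 16.3404588138228 0.009782781492648468
-52 178 -14.334526539024598 18.324405911087265 0.010897869138843996
-46 53 -14.259720007315439 18.187568910016324 0.010546157691851132
-40 60 -14.15986037178464 18.076569450472263 0.010809686703723315
-34 61 -14.141436941640029 19.00165719886869 0.010913101377745149
-28 97 -14.08130639990827 18.903942503738943 0.010877805063903345
-22 112 -10.18382217285165 14.060768214278884 0.01124536077434779
-16 54 -1.4789644827142105 6.21546216450807 0.012186351417623836
-10 82 -5.203255866119287 9.810782321829581 0.017567715476583368
-4 105 -5.1842053738407445 9.722249313056048 0.017847157390899426
2 115 -5.164755693166487
[... 377 characters left out ...]
64446593382957 11.15581855093902 0.01770458597797675
44 125 -4.152600939430197 11.125723447721008 0.017828910783735774
50 125 -4.155462432755708 11.068378750613617 0.01775678411096665
56 387 -25.8699821910383 33.00209180592215 0.012422196359802296
62 241 -25.856927761648848 33.00587528208579 0.01634376457887088
68 94 -4.109300362148889 10.825980039614494 0.015523620733014082
74 77 -0.6085111370904099 8.331532677830905 0.013014637601613754
80 77 -0.6154479385319126 8.253216917877536 0.01334583366053893
86 120 -4.153719216395792 11.692297584647617 0.014826874716018151
92 126 -4.14395561092356 12.601393565570218 0.01533064115908589
98 61 -1.5099978621034693 9.84839604304873 0.012248829053089882
```

The key lies straight below with its grip at pixel (321,160) and eye at (319,226), almost aligned with the tool. I'll make a small correction, descend and close.

```bash
python3 -m creep '[[87,[4,3,40],[0,0,0.02]],[87,[4,3,80],[0,0,0.02]],[87,[4,3,120],[0,0,0.02]],[87,[4,3,140],[0,0,0.02]],[87,[4,3,150],[0,0,0.02]],[87,[4,3,150],[0,0,0.02]],[16,[4,3,150],[0,0,0.02]],[10,[4,3,150],[0,0,0.02]],[10,[4,3,150],[0,0,0.02]],[10,[4,3,150],[0,0,0.02]],[10,[4,3,150],[0,0,0.02]],[10,[4,3,150],[0,0,0.02]],[10,[4,3,150],[0,0,0.02]],[10,[4,3,150],[0,0,0.02]]]'
```

```text
t: 3.75
eef_pos: [0.5765, 0.0276, 0.0275]
orientation: [-0.0, 0.231, 0.973, 0.0]
wrist_force: [-0.4, 0.3, 0.2]
gripper_width: 0.0307
finger_force: 0.0
```

```bash
python3 -m creep '[[5,[0,0,0],[0,0,0]],[5,[0,0,0],[0,0,0]],[5,[0,0,0],[0,0,0]],[5,[0,0,0],[0,0,0]],[5,[0,0,0],[0,0,0]],[5,[0,0,0],[0,0,0]],[5,[0,0,-30],[0,0,0]],[5,[0,0,-60],[0,0,0]],[5,[0,0,-60],[0,0,0]]]'
```

```text
t: 4.65
eef_pos: [0.5796, 0.0276, 0.0917]
orientation: [0.004, 0.231, 0.973, 0.001]
wrist_force: [0.9, -0.8, -0.3]
gripper_width: 0.0161
finger_force: 29.9
```

Grasped at 16 mm and 30 N. I'll raise it, turn to the stand's heading, and stop beside and above the hook to measure it.

```bash
python3 -m creep '[[5,[0,0,-45],[0,0,0]],[5,[0,0,-90],[0,0,0]],[5,[0,0,-135],[0,0,0]],[5,[0,0,-180],[0,0,-0.07]],[5,[0,0,-225],[0,0,-0.14]],[5,[-20,-20,-250],[0,0,-0.21]],[5,[-50,-50,-256],[0,0,-0.272]],[5,[-61,-69,-256],[0,0,-0.272]],[5,[-61,-69,-256],[0,0,-0.272]],[5,[-61,-69,-256],[0,0,-0.272]],[5,[-61,-69,-256],[0,0,-0.272]],[5,[-61,-69,-256],[0,0,-0.272]]]'
cat > m.py <<'E'
from h import *
import sys
np.set_printoptions(precision=4,suppress=True)
p,R,s=pose();print(p,R,s["t"])
f=grab("wrist");P=cloud(f);save(f,sys.argv[1])
np.savez("w2.npz",P=P,im=f["frame"],p=p,R=R)
print(len(P))
h=(abs(P[...,0]-.65)<.15)&(abs(P[...,1]+.13)<.08)&(P[...,2]>.19)&(P[...,2]<.262)&(((P-p)@R)[...,1]<-.025)
q=P[h];print(len(q))
t=(q[:,2]<.252)
c=q[t];k=np.polyfit(c[:,0],c[:,1],1);print("line",k,np.degrees(np.arctan(k[0])))
for a in np.arange(.55,.70,.005):
    u=c[(c[:,0]>a)&(c[:,0]<a+.005)]
    if len(u)>2: print(round(a,3),len(u),u[:,1].mean(),u[:,1].min(),u[:,1].max(),u[:,2].max(),np.median(u[:,2]))
E
python3 m.py e.png
```

```text
t: 5.85
eef_pos: [0.5999, -0.0597, 0.3431]
orientation: [-0.0, 0.096, 0.995, 0.0]
wrist_force: [0.4, 1.2, -0.9]
gripper_width: 0.016
finger_force: 29.9
[ 0.5999 -0.0597  0.3431] [[-0.9816  0.1911 -0.0007]
 [ 0.1911  0.9816  0.0007]
 [ 0.0009  0.0005 -1.    ]] 5.85
400
776
line [-0.2153  0.0024] -12.152929741490217
0.565 61 -0.12112329414253724 -0.12410663575682553 -0.11914808500345068 0.2486789973958544 0.23708137006906393
0.57 142 -0.12009942525964634 -0.12577356696063124 -0.11797182070691703 0.25022762792380343 0.2449968820845715
0.575 66 -0.12185026283900731 -0.12676528461215802 -0.11889545734059744 0.24867141540237356 0.21687149551492138
0.58 105 -0.12353018228435016 -0.12826189609904703 -0.1198516539279508 0.24488055856678756 0.2166213421521816
0.585 103 -0.12457064624408368 -0.12845619496656752 -0.12072978975199075 0.24451461977453895 0.21664345930914147
0.59 104 -0.1254110700799226 -0.13006773397790017 -0.12175426439625527 0.2447116702492716 0.21657594963696472
0.595 99 -0.12629506542301414 -0.13038922893951013 -0.12285793322835638 0.2442386895675595 0.2166748195138542
0.6 53 -0.12727785165569833 -0.13162145724568985 -0.12371516076916038 0.21699834605642854 0.21558801837405778
0.605 43 -0.12773473711129438 -0.13254737122651214 -0.1243980440666257 0.21696872978737142 0.21513746541967255
```

View pics/e.png

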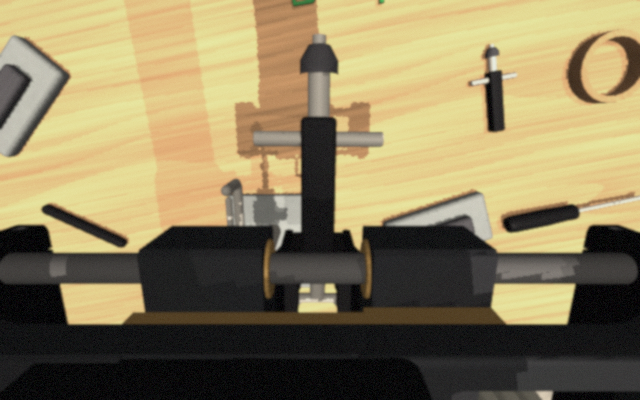

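The nose is at pixel (230,190) and the hook runs down to (238,225). The key is level in the grip, and part of its eye shows at (318,297) between the fingers.

```bash
python3 - <<'E'
from h import *
np.set_printoptions(precision=4,suppress=True)
d=np.load("w2.npz");P=d["P"];p=d["p"];R=d["R"];L=(P-p)@R*1000
n=(abs(P[...,0]-.575)<.03)&(abs(P[...,1]+.12)<.02)
a=P[n&(P[...,2]>.2465)&(P[...,2]<.256)];print("nosetop",len(a),a.mean(0),a.min(0),a.max(0))
b=P[n&(P[...,2]>.225)&(P[...,2]<.256)];c=(b-p)@R*1000;print("nose tool",c.min(0),c.max(0))
g=(P[...,2]>.240)&(P[...,2]<.246)&(abs(P[...,0]-.59)<.013)&(abs(P[...,1]+.125)<.02);g=P[g]
l=P[(P[...,2]>.21)&(P[...,2]<.22)&(abs(P[...,0]-.59)<.03)&(abs(P[...,1]+.125)<.02)]
for q in (g,l): k=cv2.fitLine(q[:,:2].astype(np.float32),cv2.DIST_HUBER,0,.001,.001).ravel();print("line",k,np.degrees(np.arctan2(k[1],k[0])),q[:,2].max())
s=P[(P[...,2]>.255)&(P[...,2]<.27)&(P[...,0]>.6)&(P[...,1]<-.1)];print("head",len(s),s.min(0) if len(s) else 0)
# key in tool frame
v,u=np.mgrid[:400,:640]
m=(u>295)&(u<345)&(v>283)&(v<312);q=L[m&(L[...,2]<60)&(L[...,2]>-30)]
for r in range(284,312,2):
    print(r,[L[r,c].round(0).tolist() for c in (302,310,318,326,334)])
m=(v>95)&(v<240)&(u>240)&(u<400)&(L[...,2]<40);q=L[m]
for a in range(-10,120,8):
    s=q[(q[:,0]>a)&(q[:,0]<a+8)]
    if len(s)>3: print(a,s[:,1].min(),s[:,1].max(),np.median(s[:,2]))
E
```

```text
nosetop 81 [ 0.5723 -0.1219  0.2481] [ 0.5689 -0.1258  0.2465] [ 0.5758 -0.1185  0.2502]
nose tool [-12.339  -70.1187  92.8012] [ 19.0441 -62.4304 117.8486]
line [ 0.9817 -0.1906  0.5897 -0.1249] -10.989892 0.24488055856678756
line [ 0.9761 -0.2175  0.5918 -0.125 ] -12.560938 0.21938325005510662
head 0 0
284 [[-184.0, -24.0, 330.0], [-18.0, -4.0, 18.0], [-16.0, 0.0, 14.0], [-190.0, 14.0, 342.0], [-191.0, 27.0, 344.0]]
286 [[-187.0, -24.0, 330.0], [-19.0, -4.0, 18.0], [-17.0, 0.0, 14.0], [-194.0, 14.0, 343.0], [-194.0, 27.0, 343.0]]
288 [[-199.0, -25.0, 345.0], [-19.0, -4.0, 17.0], [-19.0, 0.0, 16.0], [-197.0, 14.0, 343.0], [-197.0, 27.0, 343.0]]
290 [[-201.0, -25.0, 342.0], [-21.0, -4.0, 18.0], [-20.0, 0.0, 15.0], [-201.0, 14.0, 344.0], [-202.0, 27.0, 344.0]]
292 [[-205.0, -25.0, 344.0], [-22.0, -4.0, 18.0], [-20.0, 0.0, 14.0], [-205.0, 14.0, 344.0], [-205.0, 27.0, 344.0]]
294 [[-23.0, -8.0, 17.0], [-23.0, -4.0, 17.0], [-22.0, 0.0, 15.0], [-24.0, 4.0, 19.0], [-23.0, 8.0, 18.0]]
296 [[-24.0, -8.0, 17.0], [-24.0, -4.0, 17.0], [-23.0, 0.0, 15.0], [-24.0, 4.0, 17.0], [-25.0, 8.0, 18.0]]

[... 634 characters left out ...]
 [-234.0, 14.0, 344.0], [-234.0, 27.0, 344.0]]
310 [[-237.0, -25.0, 343.0], [-237.0, -12.0, 342.0], [-237.0, 1.0, 342.0], [-238.0, 14.0, 344.0], [-237.0, 27.0, 342.0]]
6 -17.069628531963417 16.436242248250732 11.825830111638057
14 -8.217016986720648 7.533523548145778 9.820987671164223
22 -8.093236766684837 7.873904434806088 9.783734490798508
30 -21.511697919779188 22.308392940504145 -51.96419212512204
38 -7.845705057738463 7.671693289861744 9.755970099547515
46 -29.694500025790642 29.82762518430359 10.06987538637638
54 -29.948612659209417 29.993256953715914 15.214149936815884
62 -7.635944608449159 7.743858779119426 10.609856496934444
70 -4.661743503105117 4.849024485950776 14.491969397880322
```

```bash
python3 -m creep '[[5,[30,-30,0],[0,0,0]],[5,[60,-60,0],[0,0,0]],[5,[60,-65.5,0],[0,0,0]],[5,[60,-65.5,20],[0,0,0]],[5,[60,-65.5,40],[0,0,0]],[5,[60,-65.5,60],[0,0,0]],[5,[60,-65.5,60],[0,0,0]],[5,[60,-65.5,60],[0,0,0]],[5,[60,-65.5,60],[0,0,0]],[5,[60,-65.5,60],[0,0,0]],[5,[60,-65.5,60],[0,0,0]]]'
python3 - <<'E'
from h import *
np.set_printoptions(precision=4,suppress=True)
p,R,s=pose()
N=np.array([.5723,-.1217,.242]);b=p+R@np.array([-.0545,-.0006,.0188])
e=np.array([.9817,-.1908,0]);l=np.array([.1908,.9817,0])
print(p,R[:,0],"gap along",(b-N)@e*1000-6.5,"lat",(b-N)@l*1000,"up",(b-N)[2]*1000, s["wrist_force"],s["moment"])
f=grab("scene");P=cloud(f);save(f,"f.png",(250,170,400,290),5)
E
```

```text
t: 7.0
eef_pos: [0.5289, -0.1141, 0.2844]
orientation: [0.001, 0.097, 0.995, 0.0]
wrist_force: [-0.4, 0.2, -0.2]
gripper_width: 0.0157
finger_force: 29.9
[ 0.5289 -0.1141  0.2844] [-0.9811  0.1934 -0.0015] gap along 3.959083727583314 lat -1.5717371745314836 up 23.706219760560366 [-0.4172  0.1849 -0.1692] [ 0.0307 -0.0402 -0.0009]
```

View pics/f.png

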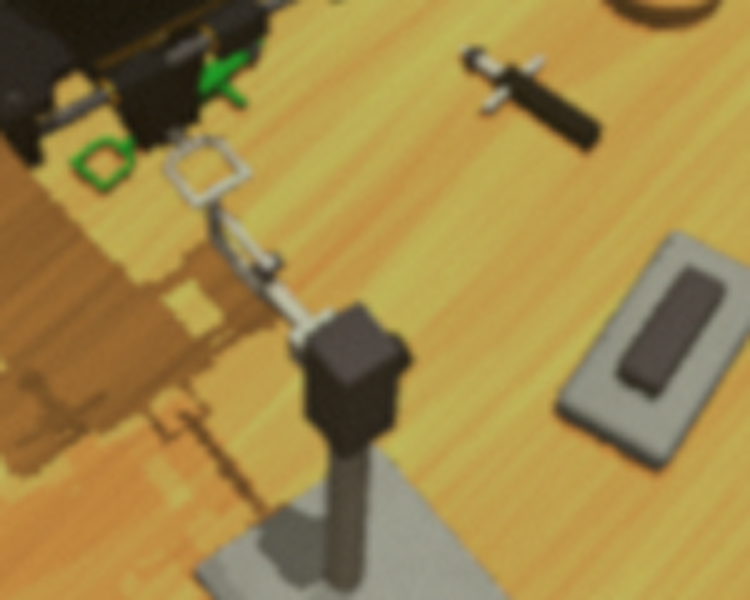

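The eye at (205,170) stands over the hook's nose, in line with it. I'll correct by 1 mm and come down to feel for the gate.

```bash
python3 -m creep '[[5,[1,1.5,6],[0,0,0]],[5,[1,1.5,12],[0,0,0]],[5,[1,1.5,16],[0,0,0]],[5,[1,1.5,16],[0,0,0]],[5,[1,1.5,16],[0,0,0]],[5,[1,1.5,16],[0,0,0]]]'
python3 -m creep '[[5,[0,0,2],[0,0,0]],[5,[0,0,4],[0,0,0]],[5,[0,0,6],[0,0,0]],[5,[0,0,6],[0,0,0]],[5,[0,0,6],[0,0,0]],[5,[0,0,6],[0,0,0]]]'
cat > s.py <<'E'
from h import *
np.set_printoptions(precision=4,suppress=True)
p,R,s=pose()
N=np.array([.5723,-.1217,.242]);b=p+R@np.array([-.0545,-.0006,.0188])
e=np.array([.9817,-.1908,0]);l=np.array([.1908,.9817,0])
F=np.array(s["wrist_force"])
print("gap %.1f lat %.1f up %.1f"%((b-N)@e*1000-6.5,(b-N)@l*1000,(b-N)[2]*1000),"F along %.1f lat %.1f up %.1f"%(F@e,F@l,F[2]),np.array(s["moment"]))
E
python3 s.py
```

```text
t: 7.65
eef_pos: [0.5279, -0.1125, 0.2677]
orientation: [0.0, 0.097, 0.995, 0.0]
wrist_force: [-0.3, -0.2, -0.8]
gripper_width: 0.0157
finger_force: 29.9
t: 8.25
eef_pos: [0.5279, -0.1125, 0.2618]
orientation: [0.0, 0.097, 0.995, 0.0]
wrist_force: [-1.2, 0.9, 1.6]
gripper_width: 0.0158
finger_force: 29.9
gap 2.7 lat -0.2 up 1.0 F along -1.3 lat 0.6 up 1.6 [ 0.0358 -0.1041 -0.0297]
```

```bash
for k in 1; do python3 -m creep '[[5,[1,0,0],[0,0,0]],[5,[2,0,0],[0,0,0]],[5,[2,0,0],[0,0,0]],[5,[2,0,0],[0,0,0]]]'; python3 s.py; python3 -m creep '[[5,[0.5,0,0],[0,0,0]],[5,[1,0,0],[0,0,0]],[5,[1,0,0],[0,0,0]],[5,[1,0,0],[0,0,0]]]'; python3 s.py;done
```

```text
t: 8.65
eef_pos: [0.5256, -0.112, 0.2616]
orientation: [-0.0, 0.097, 0.995, 0.0]
wrist_force: [0.9, -0.3, 0.8]
gripper_width: 0.0153
finger_force: 29.9
gap 0.3 lat -0.1 up 0.7 F along 0.9 lat -0.2 up 0.8 [-0.014  -0.1209 -0.0087]
t: 9.05
eef_pos: [0.525, -0.1119, 0.2616]
orientation: [0.0, 0.097, 0.995, 0.0]
wrist_force: [1.7, -0.2, 1.5]
gripper_width: 0.0155
finger_force: 29.9
gap -0.3 lat -0.1 up 0.8 F along 1.7 lat 0.1 up 1.5 [-0.069  -0.4914  0.0111]
```

Touched the nose at a gap of about 0, which agrees with the picture. I'll back off to 3 mm and press down.

```bash
python3 -m creep '[[5,[-2,0,0],[0,0,0]],[5,[-3.7,0,0],[0,0,0]],[5,[-3.7,0,0],[0,0,0]],[5,[-3.7,0,2],[0,0,0]],[5,[-3.7,0,4],[0,0,0]],[5,[-3.7,0,6],[0,0,0]],[5,[-3.7,0,8],[0,0,0]],[5,[-3.7,0,10],[0,0,0]],[5,[-3.7,0,10],[0,0,0]],[5,[-3.7,0,10],[0,0,0]]]'; python3 s.py
python3 -m creep '[[5,[0,0,1.5],[0,0,0]],[5,[0,0,3],[0,0,0]],[5,[0,0,4.5],[0,0,0]],[5,[0,0,6],[0,0,0]],[5,[0,0,6],[0,0,0]],[5,[0,0,6],[0,0,0]]]'; python3 s.py
```

```text
t: 10.05
eef_pos: [0.5286, -0.1126, 0.2517]
orientation: [0.0, 0.097, 0.995, 0.0]
wrist_force: [0.8, -0.2, 3.4]
gripper_width: 0.0158
finger_force: 29.9
gap 3.4 lat -0.1 up -9.0 F along 0.8 lat -0.0 up 3.4 [-0.0885 -0.4603  0.056 ]
t: 10.65
eef_pos: [0.5276, -0.1124, 0.245]
orientation: [-0.001, 0.097, 0.995, 0.0]
wrist_force: [-2.2, 0.6, 2.3]
gripper_width: 0.0156
finger_force: 29.9
gap 2.3 lat -0.1 up -15.9 F along -2.3 lat 0.2 up 2.3 [ 0.1415  0.238  -0.0228]
```

```bash
python3 -m creep '[[5,[0,0,1],[0,0,0]],[5,[0,0,2],[0,0,0]],[5,[0,0,2],[0,0,0]],[5,[0,0,2],[0,0,0]]]'; python3 s.py
python3 -m creep '[[5,[0,0,1],[0,0,0]],[5,[0,0,2],[0,0,0]],[5,[0,0,2],[0,0,0]],[5,[0,0,2],[0,0,0]]]'; python3 s.py
```

```text
t: 11.05
eef_pos: [0.528, -0.1125, 0.2433]
orientation: [-0.001, 0.097, 0.995, 0.0]
wrist_force: [-1.7, 0.4, 3.2]
gripper_width: 0.0159
finger_force: 29.9
gap 2.7 lat -0.2 up -17.6 F along -1.8 lat 0.0 up 3.2 [0.1766 0.3832 0.0547]
t: 11.45
eef_pos: [0.5281, -0.1125, 0.2413]
orientation: [-0.0, 0.097, 0.995, 0.0]
wrist_force: [-2.6, 1.1, 1.9]
gripper_width: 0.0158
finger_force: 29.9
gap 2.8 lat -0.2 up -19.5 F along -2.8 lat 0.5 up 1.9 [ 0.1518  0.4767 -0.0253]
```

```bash
python3 -m creep '[[5,[0,0,0.8],[0,0,0]],[5,[0,0,1.5],[0,0,0]],[5,[0,0,1.5],[0,0,0]],[5,[0,0,1.5],[0,0,0]]]'; python3 s.py
python3 - <<'E'
from h import *
np.set_printoptions(precision=4,suppress=True)
p,R,s=pose()
f=grab("scene");save(f,"g.png",(275,195,335,245),12)
P=cloud(f)
q=P[(abs(P[...,0]-.59)<.04)&(abs(P[...,1]+.125)<.02)&(P[...,2]>.2)&(P[...,2]<.3)]
e=np.array([.9817,-.1908]);
x=(q[:,:2]-[.5723,-.1217])@e*1000
for a in range(-20,50,4):
    u=q[(x>a)&(x<a+4)];
    if len(u): print(a,len(u),np.sort(u[:,2]*1000).round(0)[::max(1,len(u)//8)])
f=grab("wrist");L=(cloud(f)-p)@R*1000
for r in range(284,312,3): print(r,[L[r,c].round(0).tolist() for c in (302,310,318,326)])
m=(abs(L[...,1])<7)&(abs(L[...,2]-12)<6)&(L[...,0]>12)&(L[...,0]<62)
print(np.polyfit(L[m][:,0],L[m][:,2],1))
E
```

```text
t: 11.85
eef_pos: [0.5288, -0.1126, 0.2397]
orientation: [0.0, 0.097, 0.995, -0.0]
wrist_force: [0.7, -0.2, -0.6]
gripper_width: 0.0155
finger_force: 29.9
gap 3.6 lat -0.2 up -21.1 F along 0.8 lat -0.1 up -0.6 [ 0.0329 -0.0091 -0.0724]
-20 9 [222. 224. 224. 224. 224. 224. 224. 225. 226.]
-16 13 [224. 224. 224. 225. 225. 291. 295. 298. 298. 298. 299. 300. 300.]
-12 16 [220. 225. 225. 290. 293. 294. 296. 298.]
-8 13 [222. 222. 223. 224. 291. 291. 294. 294. 295. 296. 297. 300. 300.]
-4 15 [216. 221. 222. 223. 223. 224. 224. 225. 227. 229. 238. 247. 250. 250.
 251.]
0 23 [217. 219. 222. 224. 224. 226. 227. 236. 241. 243. 246. 250.]
4 16 [213. 221. 224. 224. 224. 226. 226. 243.]
8 22 [215. 216. 218. 221. 222. 223. 224. 224. 225. 226. 241.]
12 9 [214. 214. 215. 215. 215. 216. 241. 242. 244.]
16 8 [213. 214. 215. 216. 216. 242. 244. 244.]
20 6 [212. 215. 218. 242. 243. 244.]
24 8 [213. 214. 215. 217. 219. 243. 244. 245.]
28 6 [208. 214. 216. 243. 243. 244.]
32 9 [215. 216. 216. 218. 239. 243. 243. 244. 245.]
36 4 [212. 215. 216. 243.]
40 7 [217. 239. 242. 245. 245. 246. 247.]
44 21 [218. 22
[... 344 characters left out ...]
6.0], [-19.0, -0.0, 15.0], [-137.0, 10.0, 228.0]]
293 [[-23.0, -8.0, 19.0], [-23.0, -4.0, 18.0], [-21.0, -0.0, 15.0], [-23.0, 4.0, 18.0]]
296 [[-24.0, -8.0, 17.0], [-24.0, -4.0, 17.0], [-22.0, -0.0, 14.0], [-24.0, 4.0, 16.0]]
299 [[-25.0, -8.0, 16.0], [-25.0, -4.0, 17.0], [-24.0, -0.0, 14.0], [-25.0, 4.0, 16.0]]
302 [[-27.0, -8.0, 17.0], [-27.0, -4.0, 16.0], [-27.0, 0.0, 17.0], [-27.0, 4.0, 17.0]]
305 [[-158.0, -19.0, 228.0], [-149.0, -9.0, 214.0], [-145.0, 1.0, 208.0], [-152.0, 10.0, 218.0]]
308 [[nan, nan, nan], [-149.0, -9.0, 207.0], [-145.0, 1.0, 200.0], [-152.0, 10.0, 211.0]]
311 [[-167.0, -19.0, 229.0], [-149.0, -9.0, 201.0], [-144.0, 1.0, 193.0], [-151.0, 10.0, 203.0]]
[0.0014 9.5677]
```

View pics/g.png

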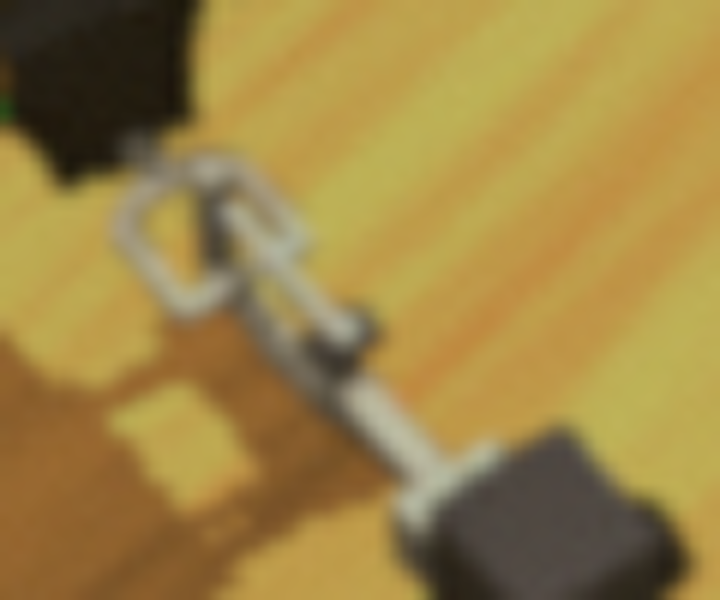

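The eye now encircles the nose at (210,170), its forward bar passes under the gate near (240,280), and the gate is level again at z = 244 mm with no force on the wrist. Before letting go I'll pitch the key tail-down about the eye bar, so it swings little.

```bash
python3 -m creep '[[5,[1.2,0,3.8],[0,-0.065,0]],[5,[2,0,7.3],[0,-0.131,0]],[5,[2.6,0,11],[0,-0.196,0]],[5,[3,0,14.8],[0,-0.262,0]],[5,[3,0,14.8],[0,-0.262,0]],[5,[3,0,14.8],[0,-0.262,0]]]'; python3 s.py; python3 -c "
from h import *
print(arm.sense()['joint_pos'])"
```

```text
t: 12.55
eef_pos: [0.5255, -0.1119, 0.2256]
orientation: [0.13, 0.096, 0.987, -0.012]
wrist_force: [0.4, -0.3, -0.3]
gripper_width: 0.0161
finger_force: 29.9
gap 3.2 lat -0.0 up -20.5 F along 0.4 lat -0.2 up -0.3 [ 0.0331  0.2724 -0.0256]
[-0.31648152 -0.11539534  0.44227465  1.98463451  0.07790361  1.00113737
  1.47245318]
```

```bash
python3 -m creep '[[5,[1.2,0,3.8],[0,-0.065,0]],[5,[2,0,7.3],[0,-0.131,0]],[5,[2.6,0,11],[0,-0.196,0]],[5,[3,0,14.8],[0,-0.262,0]],[5,[3,0,14.8],[0,-0.262,0]],[5,[3,0,14.8],[0,-0.262,0]]]'; python3 s.py; python3 -c "
from h import *
print(arm.sense()['joint_pos'])"
```

```text
t: 13.15
eef_pos: [0.527, -0.1125, 0.2108]
orientation: [0.257, 0.094, 0.961, -0.025]
wrist_force: [0.7, 0.2, -0.5]
gripper_width: 0.0157
finger_force: 29.9
gap 3.9 lat -0.4 up -20.3 F along 0.6 lat 0.3 up -0.5 [0.1736 0.6897 0.0682]
[-0.26913883 -0.27070382  0.3613195   2.20754068  0.22444711  0.67571165
  1.34208596]
```

```bash
python3 -m creep '[[87,[0,0,0],[0,0,0]],[87,[0,0,0],[0,0,0]],[87,[0,0,0],[0,0,0]],[87,[0,0,0],[0,0,0]],[87,[0,0,0],[0,0,0]],[87,[0,0,0],[0,0,0]],[87,[0,0,0],[0,0,0]],[87,[0,0,0],[0,0,0]],[87,[0,0,0],[0,0,0]],[87,[0,0,0],[0,0,0]],[87,[0,0,0],[0,0,0]],[87,[0,0,0],[0,0,0]],[87,[0,0,-15],[0,0,0]],[87,[0,0,-30],[0,0,0]],[87,[0,0,-50],[0,0,0]],[87,[0,0,-80],[0,0,0]],[87,[0,0,-110],[0,0,0]],[87,[0,0,-110],[0,0,0]],[87,[0,0,-110],[0,0,0]],[87,[0,0,-110],[0,0,0]]]'
python3 - <<'E'
from h import *
f=grab("scene");a=f["frame"][180:290,255:385,::-1]
cv2.imwrite("pics/i.png",cv2.resize(a,None,fx=5,fy=5,interpolation=cv2.INTER_CUBIC))
E
```

```text
t: 15.15
eef_pos: [0.5009, -0.1091, 0.2578]
orientation: [0.233, 0.099, 0.967, -0.024]
wrist_force: [-0.6, -1.3, 0.2]
gripper_width: 0.0873
finger_force: 0.0
```

View pics/i.png

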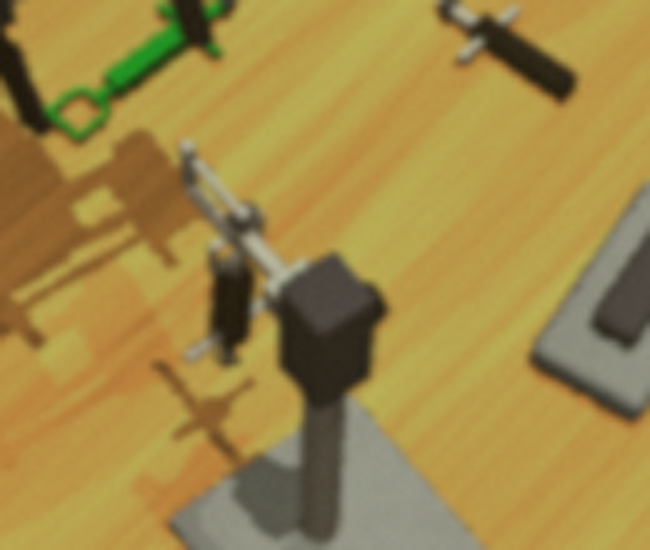

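The key hangs from the hook at (230,290), still swinging. The gate is shut. I'll move clear and wait.

```bash
python3 -m creep '[[87,[-9,0,-18],[0,0.1,0]],[87,[-18,0,-36],[0,0.2,0]],[87,[-27,0,-54],[0,0.3,0]],[87,[-36,0,-71],[0,0.4,0]],[87,[-36,0,-71],[0,0.45,0]],[87,[-36,0,-71],[0,0.45,0]],[87,[-36,0,-71],[0,0.45,0]],[87,[-36,0,-71],[0,0.45,0]]]'
cat > w.py <<'E'
from h import *
for i in range(2):
    f=grab("scene");P=cloud(f)
    m=(f["frame"].max(2)<85)&(abs(P[...,0]-.58)<.09)&(abs(P[...,1]+.12)<.05)&(P[...,2]>.07)&(P[...,2]<.19)
    q=P[m];q=q[(q[:,:2]-[.5723,-.1217])@[.9817,-.1908]<.06]
    lo=q[q[:,2]<.14];hi=q[q[:,2]>.15]
    print(len(q),lo.mean(0).round(4),hi.mean(0).round(4),arm.sense()["t"])
E
python3 w.py; for i in 1 2 3 4 5; do python3 -m creep '[[87,[0,0,0],[0,0,0]],[87,[0,0,0],[0,0,0]],[87,[0,0,0],[0,0,0]],[87,[0,0,0],[0,0,0]],[87,[0,0,0],[0,0,0]],[87,[0,0,0],[0,0,0]],[87,[0,0,0],[0,0,0]],[87,[0,0,0],[0,0,0]],[87,[0,0,0],[0,0,0]],[87,[0,0,0],[0,0,0]],[87,[0,0,0],[0,0,0]],[87,[0,0,0],[0,0,0]],[87,[0,0,0],[0,0,0]],[87,[0,0,0],[0,0,0]],[87,[0,0,0],[0,0,0]],[87,[0,0,0],[0,0,0]],[87,[0,0,0],[0,0,0]],[87,[0,0,0],[0,0,0]],[87,[0,0,0],[0,0,0]],[87,[0,0,0],[0,0,0]]]' | head -2; python3 w.py; done
```

```text
t: 16.0
eef_pos: [0.5014, -0.1048, 0.3372]
orientation: [0.012, 0.097, 0.995, 0.004]
wrist_force: [-0.5, 0.2, -0.0]
gripper_width: 0.0872
finger_force: 0.0
58 [nan nan nan] [ 0.6238 -0.1385  0.1739] 16.05
109 [ 0.6252 -0.1425  0.1303] [ 0.6216 -0.1367  0.1685] 16.1
t: 18.1
eef_pos: [0.502, -0.1054, 0.3378]
96 [ 0.5915 -0.1275  0.1198] [ 0.602  -0.1294  0.1694] 18.15
94 [ 0.5904 -0.1282  0.1204] [ 0.6015 -0.13    0.1694] 18.2
t: 20.2
eef_pos: [0.502, -0.1054, 0.3378]
150 [ 0.6209 -0.139   0.1173] [ 0.6158 -0.1356  0.1692] 20.25
142 [ 0.625  -0.1404  0.123 ] [ 0.619  -0.1363  0.1684] 20.3
t: 22.3
eef_pos: [0.5019, -0.1054, 0.3378]
133 [ 0.6154 -0.1335  0.1193] [ 0.6132 -0.1327  0.1682] 22.35
135 [ 0.6109 -0.1309  0.1189] [ 0.6113 -0.1312  0.1688] 22.4
t: 24.4
eef_pos: [0.502, -0.1053, 0.3378]
128 [ 0.6113 -0.1337  0.1159] [ 0.6117 -0.1333  0.1694] 24.45
129 [ 0.6125 -0.135   0.118 ] [ 0.612  -0.1338  0.1691] 24.5
t: 26.5
eef_pos: [0.502, -0.1054, 0.3378]
145 [ 0.6136 -0.1336  0.1191] [ 0.6128 -0.1331  0.1696] 26.55
144 [ 0.6134 -0.1336  0.1186] [ 0.6127 -0.133   0.1691] 26.6w.py:7: RuntimeWarning: Mean of empty slice.
  print(len(q),lo.mean(0).round(4),hi.mean(0).round(4),arm.sense()["t"])
  ret = um.true_divide(
```

Damped well; four more seconds, then a final look.

```bash
for i in 1 2 3; do python3 -m creep '[[87,[0,0,0],[0,0,0]],[87,[0,0,0],[0,0,0]],[87,[0,0,0],[0,0,0]],[87,[0,0,0],[0,0,0]],[87,[0,0,0],[0,0,0]],[87,[0,0,0],[0,0,0]],[87,[0,0,0],[0,0,0]],[87,[0,0,0],[0,0,0]],[87,[0,0,0],[0,0,0]],[87,[0,0,0],[0,0,0]],[87,[0,0,0],[0,0,0]],[87,[0,0,0],[0,0,0]],[87,[0,0,0],[0,0,0]],[87,[0,0,0],[0,0,0]],[87,[0,0,0],[0,0,0]],[87,[0,0,0],[0,0,0]],[87,[0,0,0],[0,0,0]],[87,[0,0,0],[0,0,0]],[87,[0,0,0],[0,0,0]],[87,[0,0,0],[0,0,0]]]' | head -1; python3 w.py; done
python3 -c "
from h import *
f=grab('scene');save(f,'j.png',(255,180,385,290),5)"
```

```text
t: 28.6
143 [ 0.6135 -0.1337  0.119 ] [ 0.6127 -0.1327  0.1692] 28.65
143 [ 0.6133 -0.1335  0.1197] [ 0.6127 -0.1328  0.169 ] 28.7
t: 30.7
143 [ 0.6134 -0.1336  0.1184] [ 0.6127 -0.1331  0.1691] 30.75
144 [ 0.6135 -0.1336  0.1182] [ 0.6127 -0.133   0.1684] 30.8
t: 32.8
144 [ 0.6135 -0.1337  0.1189] [ 0.6129 -0.1327  0.1685] 32.85
144 [ 0.6133 -0.134   0.1168] [ 0.6127 -0.133   0.1686] 32.9
```

View pics/j.png

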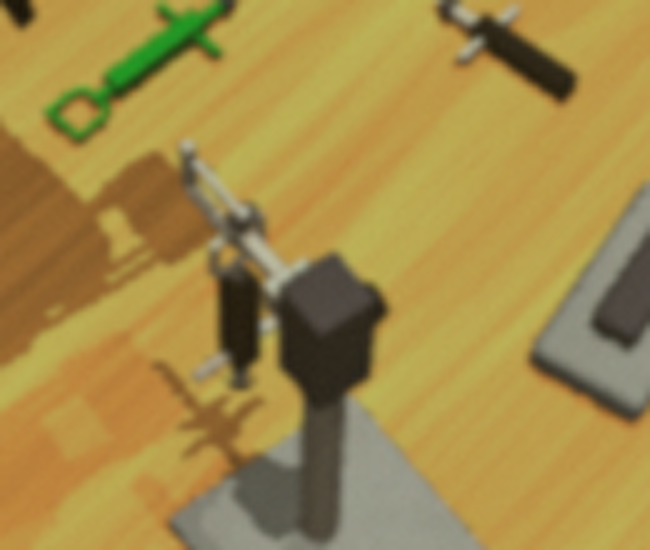

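The key hangs still from the hook at (238,310), the gate is shut from (187,150) to (243,215), and the arm is clear.

```bash
python3 -c "
from plant import arm
print(arm.sign_off())"
```

```text
the job is handed in; nothing more can be done
None
```

The chuck key with the steel eye hangs still on the snap hook with the gate shut behind it. It was handed in at about 33 s; the highest wrist-force reading while pressing was about 4 N, and I moved nothing else.

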